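Lay the grooved forming block at the flame

TASK

Get the grooved graphite block ready for rolling glass: it stands on edge on the pale board. Push on its grooved face to tip it over onto its back, grooves up, then push it across the board until its foot end lies flush against the steel stop rail in front of the burner. Push only, never lift or carry it, and leave the other block (the one with round sockets) standing and everything else where it is.

Things in the scene. Friction and masses are not known exactly. Their poses are not given: they have to be found in the camera images.
- board: fixed pale board on the bench, 340 (x) by 500 (y) by 12 mm thick, turned up to 0.15 rad; origin under its centre, x axis away from the robot towards the burner. A fixed steel stop rail stands on it along y, 460 mm long, 18 mm thick, top 38 mm above the bench; its near face is the plane x = +100 mm in the board's frame
- grooved_block: loose graphite block, 34 mm thick (x), 100 mm wide (y), 90 mm tall (z) as it stands, about 0.55 kg, standing on the board left or right of the other block. Three horizontal grooves (10, 14, 18 mm wide, 10 mm deep) across the face at x = +17 mm, which starts turned roughly to the rail, 55 mm or more from it. Origin at the centre of its foot (underside as it stands); x axis out of the grooved face, z up while standing
- grooved_center (a point): the middle of the grooved block, 45 mm from its foot along its z axis; axes as the block's. Tipped onto its back (x axis up) the block lies 34 mm high on the board with the foot facing the rail; the foot is the end that goes flush to the rail
- socket_block: the other graphite block, same size and colour, standing beside it, with four round sockets 26 mm across in the face at x = +17 mm in place of grooves; origin at the centre of its foot. Leave it standing
- stopper: a small amber glass stopper standing on the board between the blocks, 26 mm across, 42 mm tall; origin under its centre
- beaker: a glass beaker on the bench, 72 mm across, 95 mm tall; origin under its centre
- cylinder_glass: an upright glass measuring cylinder, 36 mm across on a 64 mm round foot, 170 mm tall; origin under its centre
- tweezers: steel tweezers lying flat on the bench, 170 mm long; origin at mid-length on the bench
- reamer: a wood-handled brass reamer lying on the bench, 185 mm long, 22 mm thick; origin near the ferrule on the bench
- jar: a closed amber glass jar with a black cap, 60 mm across, 85 mm tall; origin under its centre
Not all that is in view belongs to the job. What is shaped like the socket_block but pink or yellow is not meant.

How it is judged:
On the way:
1. the grooved block has been tipped onto its back, grooves up (angle between grooved_block's own x axis and vertical below 0.12 rad and height (world z) of grooved_center below 0.036 m), for 0.2 s.
At the end, for the whole second after the job is handed in: The grooved block rests flat on the board, grooves up (within 0.08 rad), its foot against the stop rail (middle of the foot within 5 mm of the rail, square to it within 0.07 rad); the socket block still stands within 20 mm of its place (angle between grooved_block's own x axis and vertical below 0.08 rad and height (world z) of grooved_center between 0.024 and 0.034 m and x of grooved_block in the frame of board between 0.095 and 0.103 m and x of grooved_center in the frame of board below 0.08 m and y of grooved_block in the frame of board between -0.23 and 0.23 m and angle between the z axis of grooved_block and the x axis of board, either way round below 0.07 rad and linear speed of grooved_block below 0.01 m/s and angle between socket_block's own z axis and vertical below 0.1 rad and distance of socket_block from where it was at the start of the episode below 0.02 m); the robot touches nothing.
It fails at once if the grooved block is lifted or carried (height (world z) of grooved_center above 0.078 m or (angle between grooved_block's own x axis and vertical below 0.15 rad and height (world z) of grooved_center above 0.042 m) or (angle between grooved_block's own z axis and vertical below 0.1 rad and height (world z) of grooved_center above 0.069 m)).
It fails at once if the socket block is tipped or shoved more than 20 mm (angle between socket_block's own z axis and vertical above 0.3 rad or distance of socket_block from where it was at the start of the episode above 0.02 m).
It fails at once if another thing on the bench is moved more than 25 mm or knocked over (distance of any of stopper, beaker, cylinder_glass, tweezers, reamer, jar from where it was at the start of the episode above 0.025 m or angle between any of stopper, beaker, cylinder_glass, tweezers, reamer, jar's own z axis and vertical above 0.4 rad).
It also fails if it takes over 48 s, if anything falls off the work surface, if the arm or the gripper's body presses on something with over 40 N, if the wrist force passes 120 N, or if a joint passes its speed limit or range.

ROBOT

A 6-joint arm with a two-finger parallel gripper is mounted at the origin on the work surface. World frame = base frame: x ahead of the robot, y to its left, z up, the work surface at z = 0. Lengths are in m, angles in rad, forces in N, time in s.
With the tool pointing down it reaches from about 0.225 to 0.875 m from the base axis. Payload 3.4 kg.
Tool frame: the origin (TCP) lies on the centre line of the jaws, within the pads' length; the fingertips stand 11 mm ahead of it and the grasp point (between the pads) lies 8 mm behind it; z points along the fingers, y is the line along which they close (so a half turn about z gives the same grasp; the last joint's range is limited). The gripper opens to 85 mm and grips with 20 to 120 N. Pads are 22 mm wide; open, the fingers measure 114 mm over their backs; the gripper's body (76 mm by 85 mm) begins 54 mm behind the grasp point. The pads swing forward as they close: fully open they stand 13 mm farther back than shut.
Start: joints at [1.025, 0.276, 1.505, -0, 1.361, -0.121], TCP at [0.237, 0.524, 0.242] pointing down, gripper open.
Joint ranges: [-2.89, 2.89], [-0.75, 2.08], [0.22, 2.7], [-1.18, 4.32], [0.11, 2.71], [-2.7, 2.7]. Speed limits (rad/s): [2.57, 2.57, 3.14, 3.14, 3.14, 3.14].

INTERFACE

Orientations are given as a unit quaternion [w, x, y, z].
In Python, from rig import manip, eyes, job gives the robot as it stands.
- The arm moves only by the tool drive_tool, never from a script. Its argument "rows" is a list of rows, each a list of 3 entries, a list of its own where there are three numbers: the turn, a rotation vector about the world's x, y, z in rad, then the shift along the world's x, y, z in cm, then the finger opening in cm, from 0 to 8.54. A call has 1 to 8 rows; each row shifts and turns the commanded pose from where the row before left it; what a row does not reach is not made up. A row lasts 1/8 s, in which the tool goes at most 62.5 mm and 10.7 degrees, less where a joint would pass 70% of its speed; a pose out of reach is approached as far as the arm can. A call is refused whole if a number of a shift passes 6.25 or a number of a turn 0.188, either way. A call with a gripper value outside its range is refused whole. The fingers move at their own pace and stop on an object; "force" is the grip in N (left out, the last holds). Time passes only in rows, so rows that do not move let the fingers close. It gives the time, the measured TCP pose, the force, the opening and the grip force at its end, in the units of the state.
- manip.get_state(): the state, without advancing time (a new reading comes with each control period).
- eyes.get_image(name): name is "scene" or "top" or "wrist"; returns the picture (480x640x3 uint8, red, green, blue); there is no depth.
- eyes.get_calibration(name): a dict with "camera_matrix" (3x3 intrinsics, pixels), "view" (4x4, takes a point from world to camera coordinates). Camera axes: x right, y up, looking along -z (the intrinsics and any distortion apply to the point x, -y, -z); pixel columns grow to the right and rows downward; lengths in m; the calibration is good to about 2 mm. A picture is of the moment at which its call begins: read the wrist's pose just before it. get_calibration takes no time and is no camera call; for the wrist camera it gives the pose at the moment of the call.
- job.sign_off(): hands the job in; it is judged then, once.
The state is a dict: "clock": time; "qpos": joint angles; "qd": joint speeds; "effort": joint torques, N m; "position": TCP position; "ee_rot": TCP orientation; "contact_force": force on the tool from outside, world axes, zero at the start; "moment": the same for the moment, N m; "width": finger opening in m; "gripper_force": force on a finger pad.
Only numpy, scipy, OpenCV 4.12 (cv2) and the standard library are available. Lean on these libraries where they do the work, as an engineer would, in place of code of your own. Each camera call takes 0.05 s, during which the arm holds its last target. There are 200 camera calls.

## Working session

There is one attempt and no reset: what is moved stays moved. The work goes in short steps, Python scripts to look and compute and a tool call to move; the robot and the scene stay as the last step left them, time stands still between calls to the robot, and variables do not carry over. Pictures are saved under pics/ and viewed, at most 10 in all, crops included, and the job is handed in when it is done.

Besides the shell and the picture viewer there is one more tool, called after "Emit:" in YAML: its name, and indented under it one key for each argument. drive_tool: Moves the arm, as the interface text tells. Its arguments: {"type":"object","properties":{"rows":{"type":"array"},"force":{"type":"number"}},"required":["rows"]}

```bash
mkdir -p pics; cat > h.py <<'E'
import numpy as np, cv2
from rig import manip, eyes, job
def grab(n,f):
    c=eyes.get_calibration(n); im=eyes.get_image(n); cv2.imwrite('pics/'+f,im[:,:,::-1]); return im,c
def ray(c,u,v):
    K=np.array(c['camera_matrix']);V=np.array(c['view'])
    d=np.linalg.inv(K)@[u,v,1]; d=np.array([d[0],-d[1],-d[2]])
    R=V[:3,:3]; return -R.T@V[:3,3], R.T@d
def onz(c,u,v,z):
    o,d=ray(c,u,v); return o+d*(z-o[2])/d[2]
def proj(c,p):
    V=np.array(c['view']);q=V[:3,:3]@p+V[:3,3]; q=np.array(c['camera_matrix'])@[q[0],-q[1],-q[2]]; return q[:2]/q[2]
E
python3 - <<'E'
from h import *
for n in('top','scene'):
    im,c=grab(n,n+'1.png'); print(n,{k:np.round(v,3).tolist() if k in('camera_matrix','view') else v for k,v in c.items()})
print(manip.get_state())
E
```

```text
top {'camera_matrix': [[474.782, 0.0, 332.276], [0.0, 474.782, 243.161], [0.0, 0.0, 1.0]], 'view': [[0.007, -1.0, 0.015, 0.007], [0.997, 0.008, 0.081, -0.508], [-0.081, 0.015, 0.997, -1.163], [0.0, 0.0, 0.0, 1.0]]}
scene {'camera_matrix': [[492.955, 0.0, 316.174], [0.0, 492.955, 239.886], [0.0, 0.0, 1.0]], 'view': [[-0.562, 0.827, 0.006, 0.268], [-0.595, -0.41, 0.691, 0.274], [0.574, 0.385, 0.722, -1.513], [0.0, 0.0, 0.0, 1.0]]}
{'clock': 0.1, 'qpos': array([ 1.02501293e+00,  2.76519195e-01,  1.50596442e+00,  2.00579557e-05,
        1.36072866e+00, -1.21024270e-01]), 'qd': array([-0.00281299, -0.00032449, -0.0017594 , -0.00041623,  0.00227544,
       -0.00055892]), 'effort': array([ 9.05410179e-04, -4.17699659e+01, -2.46405226e+01, -4.84642419e-05,
        5.85269750e-03, -8.68636278e-06]), 'position': array([0.23673847, 0.52351883, 0.24155015]), 'ee_rot': array([-2.74287275e-04,  2.10788577e-01,  9.77531340e-01, -7.62010403e-04]), 'contact_force': array([ 0.24933985, -0.19091097,  0.66804331]), 'moment': array([ 0.01886613,  0.00204685, -0.00794195]), 'gripper_force': 0.0, 'width': 0.08547272345952549}
```

View pics/top1.png

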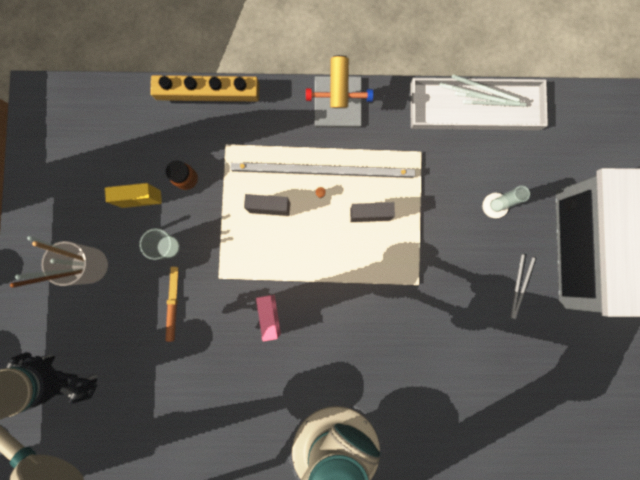

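View pics/scene1.png

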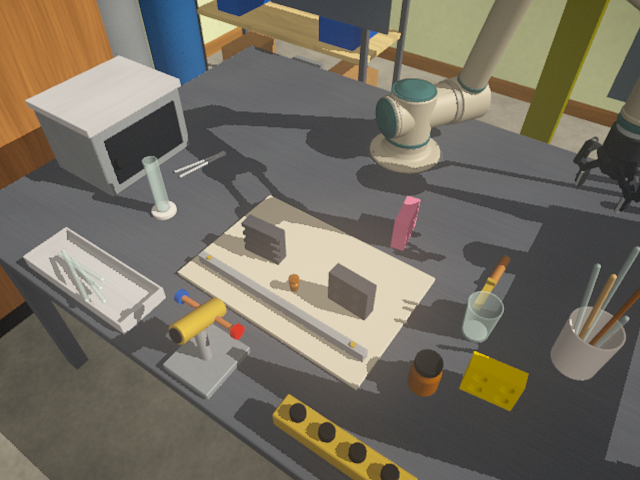

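The top view shows two dark blocks on the board, at about (267,205) and (372,212), with the stopper at (320,192) and the rail along row ~170. In the scene view, the block at (265,238) seems to have horizontal grooves and the one at (350,290) looks plain or socketed. Other things that could be taken for the block are the pink one at (405,222) and the yellow one at (493,380) in the scene view, both ruled out by colour. I'll check with a close crop and measure the corners.

```bash
python3 - <<'E'
from h import *
s=cv2.imread('pics/scene1.png'); cv2.imwrite('pics/crop1.png',cv2.resize(s[195:335,220:400],(720,560),interpolation=cv2.INTER_CUBIC))
im=cv2.imread('pics/top1.png')[:,:,::-1].copy(); c=eyes.get_calibration('top')
hsv=cv2.cvtColor(im,cv2.COLOR_RGB2HSV)
# board
pale=((hsv[:,:,2]>110)&(hsv[:,:,1]<90)).astype(np.uint8); pale[:140]=0;pale[290:]=0;pale[:,:210]=0;pale[:,430:]=0
cn=max(cv2.findContours(pale,0,2)[0],key=cv2.contourArea); bx=cv2.boxPoints(cv2.minAreaRect(cn))
P=np.array([onz(c,*p,.012) for p in bx]);print('board',np.round(bx),np.round(P,3).tolist(), P.mean(0))
# dark blocks inside board
dark=(hsv[:,:,2]<75).astype(np.uint8); m=np.zeros_like(dark); m[182:230,235:410]=1; dark*=m
for q in cv2.findContours(dark,0,2)[0]:
    if cv2.contourArea(q)<150: continue
    print('blk',cv2.contourArea(q),cv2.boundingRect(q),[np.round(p).tolist() for p in cv2.boxPoints(cv2.minAreaRect(q))])
cv2.imwrite('pics/crop2.png',cv2.resize(im[140:290,215:430,::-1],None,fx=3.7,fy=3.7,interpolation=cv2.INTER_CUBIC))
am=((hsv[:,:,0]<15)&(hsv[:,:,1]>150)&(m>0)); y,x=np.nonzero(am);print('stopper',x.mean(),y.mean(),onz(c,x.mean(),y.mean(),.04))
for n,u,v,z in(('jar',180,175,.085),('beaker',160,245,.05),('pink',268,318,.05)): print(n,onz(c,u,v,z))
E
```

```text
board [[217. 280.]
 [221. 143.]
 [424. 150.]
 [419. 287.]] [[0.415, 0.298, 0.012], [0.763, 0.295, 0.012], [0.751, -0.221, 0.012], [0.401, -0.206, 0.012]] [0.58228986 0.04135623 0.012     ]
stopper 319.9310344827586 191.8793103448276 [0.63339935 0.04277328 0.04      ]
jar [0.66215472 0.3745326  0.085     ]
beaker [0.49783079 0.42789423 0.05      ]
pink [0.32451818 0.16431784 0.05      ]
```

View pics/crop1.png

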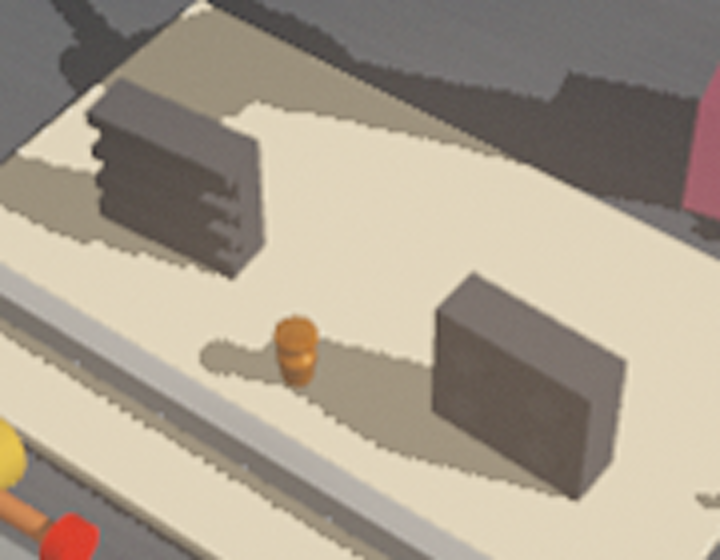

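View pics/crop2.png

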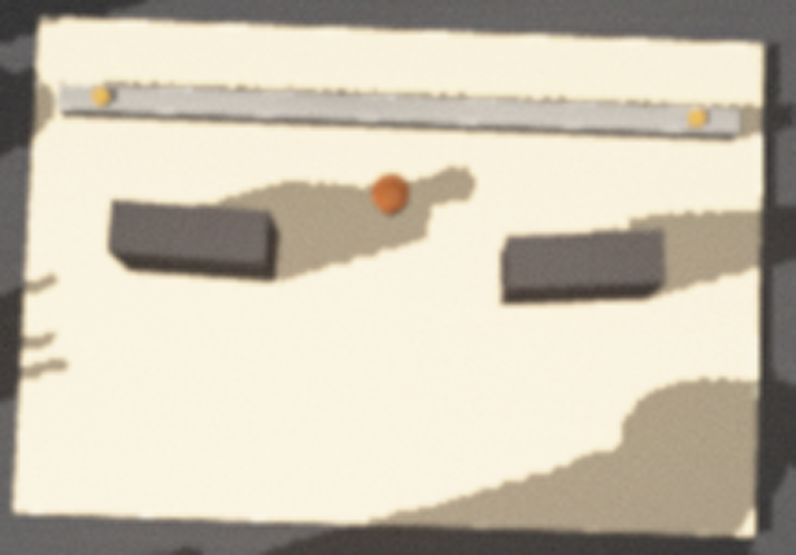

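The crop confirms it: the grooved block is the one in the scene view at (265,238), which is top view (372,212), the y-negative side. Its grooves face the rail. The other block, at (267,205), has sockets. Next I'll work out the poses.

```bash
python3 - <<'E'
from h import *
c=eyes.get_calibration('top'); t=lambda u,v:(215+u/3.7,140+v/3.7)
g=np.array([onz(c,*t(*p),.102) for p in((507,239),(664,231),(662,287),(503,292))])
print('block top',np.round(g,3).tolist(),g.mean(0),[np.linalg.norm(g[i]-g[(i+1)%4]).round(3) for i in range(4)])
e=g[0]-g[1];f=g[3]-g[2];print('yaw',-np.arctan2(e[0],e[1]),-np.arctan2(f[0],f[1]))
a,b=onz(c,*t(65,108),.038),onz(c,*t(737,130),.038);d=a-b;print('rail near edge',a,b,np.linalg.norm(d),'yaw',-np.arctan2(d[0],d[1]))
a,b=onz(c,*t(65,115),.012),onz(c,*t(737,138),.012);print('rail foot',a,b)
cs=eyes.get_calibration('scene'); s=lambda u,v:(220+u/4,195+v/4)
for p,z in(((118,80),.102),((260,142),.102),((265,240),.012),((233,280),.012),((102,208),.012)): print('scene',p,onz(cs,*s(*p),z))
E
```

```text
block top [[0.592, -0.033, 0.102], [0.598, -0.133, 0.102], [0.562, -0.131, 0.102], [0.558, -0.031, 0.102]] [ 0.57783958 -0.08203174  0.102     ] [np.float64(0.1), np.float64(0.036), np.float64(0.101), np.float64(0.034)]
yaw 0.060574423719449544 0.04038015162863942
rail near edge [0.68864393 0.25986937 0.038     ] [ 0.67827912 -0.19165888  0.038     ] 0.45164719142761195 yaw -0.022950913725961607
rail foot [0.68996132 0.26492544 0.012     ] [ 0.67864525 -0.19654697  0.012     ]
scene (118, 80) [ 0.56895896 -0.12853596  0.102     ]
scene (260, 142) [ 0.56284219 -0.0287941   0.102     ]
scene (265, 240) [ 0.5586177  -0.03264216  0.012     ]
scene (233, 280) [ 0.59513102 -0.02921331  0.012     ]
scene (102, 208) [ 0.59417917 -0.13109354  0.012     ]
```

Two views agree: the block's centre is at (0.577, -0.082) with yaw about 0.045, and its top measures 100 x 35 mm. The rail face is near x=0.681 there, with yaw -0.023. I'll move above the gap between the block and the rail, fingers partly open for a wide contact.

Emit:
drive_tool:
  rows:
    - [[0,0,0.06],[3.1,-4.7,0],6]
    - [[0,0,0.06],[3.1,-4.7,0],6]
    - [[0,0,0.06],[3.1,-4.7,0],6]
    - [[0,0,0.06],[3.1,-4.7,0],6]
    - [[0,0,0.06],[3.1,-4.7,0],6]
    - [[0,0,0.06],[3.1,-4.7,0],6]
    - [[0,0,0.06],[3.1,-4.7,0],6]
    - [[0,0,0.05],[3.1,-4.7,0],6]

```text
clock: 1.1
position: [0.4856, 0.1463, 0.2421]
ee_rot: [-0.0, -0.023, 1.0, 0.0]
contact_force: [-0.1, 0.9, 0.4]
width: 0.0597
gripper_force: 0.0
```

Emit:
drive_tool:
  rows:
    - [[0,0,0],[3.2,-4.6,0],6]
    - [[0,0,0],[3.2,-4.6,0],6]
    - [[0,0,0],[3.2,-4.6,0],6]
    - [[0,0,0],[3.2,-4.6,0],6]
    - [[0,0,0],[3.2,-4.6,0],6]
    - [[0,0,0],[0,0,0],6]

```text
clock: 1.85
position: [0.6467, -0.0859, 0.2406]
ee_rot: [-0.0, -0.021, 1.0, -0.0]
contact_force: [-0.2, 0.2, 0.7]
width: 0.0599
gripper_force: 0.0
```

Emit:
drive_tool:
  rows:
    - [[0,0,0],[0.5,0.4,-4],6]
    - [[0,0,0],[0,0,-4],6]
    - [[0,0,0],[0,0,-4],6]
    - [[0,0,0],[0,0,-3.5],6]
    - [[0,0,0],[0,0,0],6]

```text
clock: 2.48
position: [0.6469, -0.0766, 0.0842]
ee_rot: [-0.004, -0.023, 1.0, 0.001]
contact_force: [-0.4, 0.5, 0.2]
width: 0.0601
gripper_force: 0.0
```

```bash
python3 - <<'E'
from h import *
im,c=grab('scene','s2.png'); cv2.imwrite('pics/s2c.png',cv2.resize(im[130:340,160:430,::-1],None,fx=2.8,fy=2.8))
print(manip.get_state()['position'])
E
```

```text
[ 0.64878953 -0.07711881  0.08651293]
```

View pics/s2c.png

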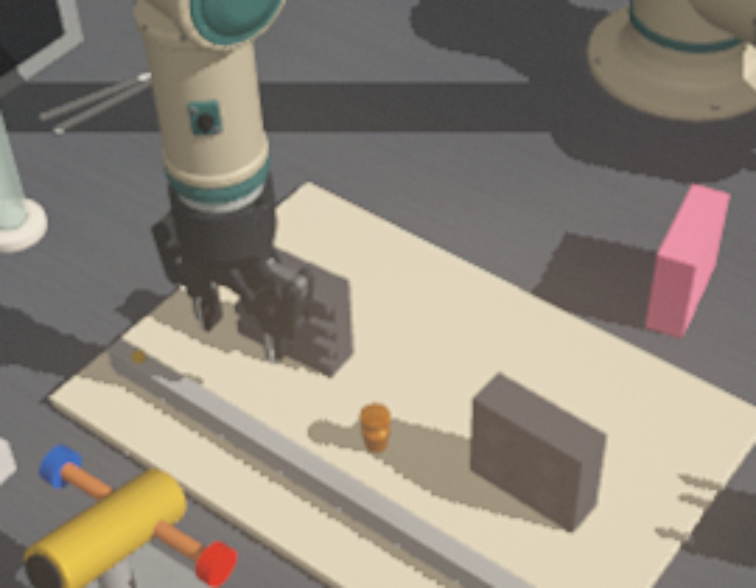

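The picture shows the fingers between the rail and the grooved face, level with the upper part of the block and clear of everything. Next I push towards the robot, slowly.

Emit:
drive_tool:
  rows:
    - [[0,0,0],[-1.2,-0.5,0],6]
    - [[0,0,0],[-1.2,0,0],6]
    - [[0,0,0],[-1,0,0],6]
    - [[0,0,0],[-0.6,0,0],6]
    - [[0,0,0],[-0.6,0,0],6]
    - [[0,0,0],[-0.6,0,0],6]

```text
clock: 3.28
position: [0.5983, -0.0832, 0.0877]
ee_rot: [0.001, -0.023, 1.0, -0.0]
contact_force: [1.3, -0.6, 1.6]
width: 0.06
gripper_force: 0.4
```

Emit:
drive_tool:
  rows:
    - [[0,0,0],[-0.7,0,0],6]
    - [[0,0,0],[-0.7,0,0],6]
    - [[0,0,0],[-0.6,0,0],6]

```text
clock: 3.65
position: [0.577, -0.0829, 0.087]
ee_rot: [-0.001, -0.023, 1.0, 0.0]
contact_force: [0.1, 0.4, 0.2]
width: 0.0603
gripper_force: 0.0
```

```bash
python3 - <<'E'
from h import *
im,c=grab('scene','s3.png'); cv2.imwrite('pics/s3c.png',cv2.resize(im[130:340,160:430,::-1],None,fx=2.8,fy=2.8))
s=manip.get_state();print(s['position'],s['contact_force'])
E
```

```text
[ 0.57608065 -0.08282679  0.0869674 ] [-1.41311306  0.81034786  0.6955491 ]
```

View pics/s3c.png

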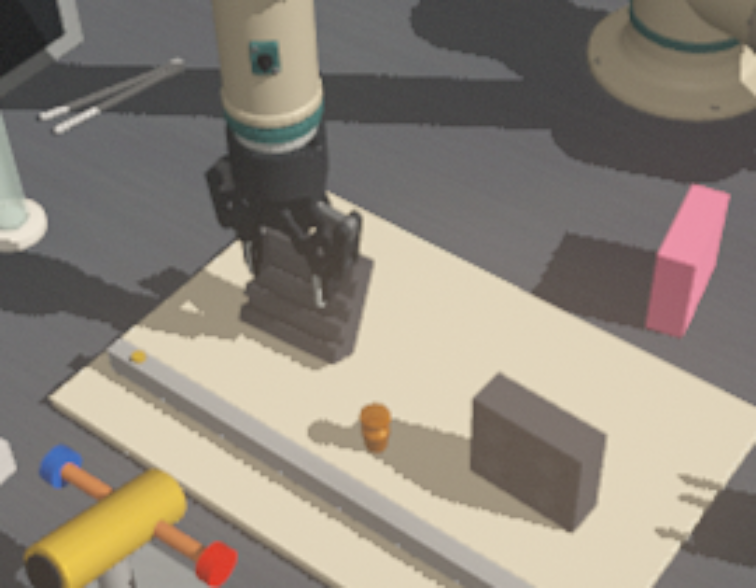

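The picture shows the block tilted back (240-370, 250-360) with the foot edge still on the board, around or past balance. I'll follow through a little, then retreat upwards.

Emit:
drive_tool:
  rows:
    - [[0,0,0],[-0.8,0,0],6]
    - [[0,0,0],[-0.8,0,0],6]
    - [[0,0,0],[0,0,0],6]
    - [[0,0,0],[0,0,0],6]
    - [[0,0,0],[0,0,5],6]
    - [[0,0,0],[0,0,5],6]
    - [[0,0,0],[-4,4,5],6]

```text
clock: 4.58
position: [0.5316, -0.0514, 0.2308]
ee_rot: [0.002, -0.021, 1.0, -0.001]
contact_force: [-0.0, 1.0, -0.4]
width: 0.0599
gripper_force: 0.0
```

Emit:
drive_tool:
  rows:
    - [[0,0,0],[-5,3,0],6]
    - [[0,0,0],[-6,3,0],6]
    - [[0,0,0],[-6,2,0],6]
    - [[0,0,0],[-4,2,0],6]
    - [[0,0,0],[0,0,0],6]

```text
clock: 5.2
position: [0.3208, 0.0488, 0.2288]
ee_rot: [0.0, -0.024, 1.0, 0.0]
contact_force: [0.2, -0.2, -0.1]
width: 0.0597
gripper_force: 0.0
```

```bash
python3 - <<'E'
from h import *
im,c=grab('top','t4.png'); cv2.imwrite('pics/t4c.png',cv2.resize(im[140:290,215:430,::-1],None,fx=3.7,fy=3.7,interpolation=cv2.INTER_CUBIC))
print(manip.get_state()['position'])
E
```

```text
[0.32331492 0.04808202 0.22921589]
```

View pics/t4c.png

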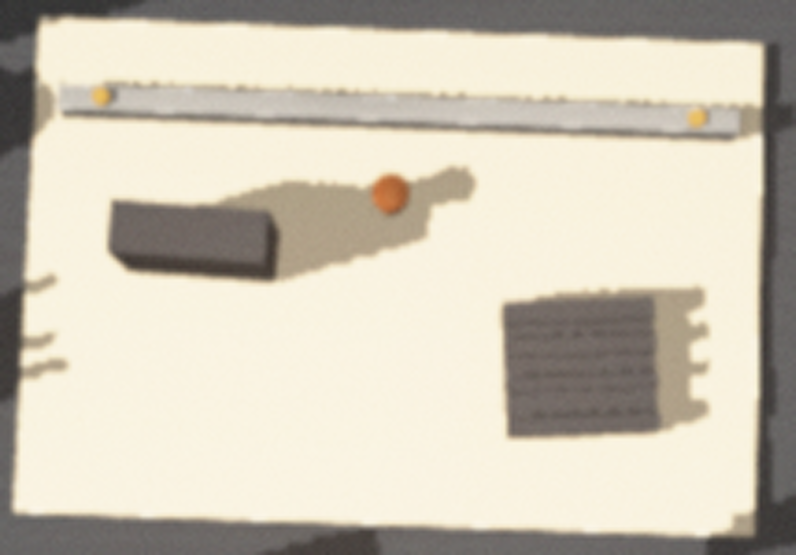

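The block lies on its back, grooves up, with corners in the crop at (503,303), (654,296), (659,430) and (508,437). I'll compute its pose and the push.

```bash
python3 - <<'E'
from h import *
c=eyes.get_calibration('top')
g=np.array([onz(c,215+p[0]/3.7,140+p[1]/3.7,.046) for p in((503,303),(654,296),(659,430),(508,437))])
print(np.round(g,3).tolist(),g.mean(0)); e=g[0]-g[1];f=g[3]-g[2];print(-np.arctan2(e[0],e[1]),-np.arctan2(f[0],f[1]),np.linalg.norm(e),np.linalg.norm(g[1]-g[2]))
E
```

```text
[[0.559, -0.034, 0.046], [0.564, -0.134, 0.046], [0.475, -0.137, 0.046], [0.47, -0.038, 0.046]] [ 0.51690442 -0.08566562  0.046     ]
0.05524057978691403 0.05376546250949253 0.1003581562459286 0.08900086145717596
```

Size is 100 x 89 mm and yaw 0.05. The head edge is at x≈0.473 and the foot needs about 119 mm to reach the rail. I'll go down behind the head end.

Emit:
drive_tool:
  rows:
    - [[0,0,0],[3.5,-4.5,0],6]
    - [[0,0,0],[3.5,-4.5,-2],6]
    - [[0,0,0],[3.5,-4.5,-4],6]
    - [[0,0,0],[0.7,0,-5],6]
    - [[0,0,0],[0,0,-5],6]
    - [[0,0,0],[0,0,-3.7],6]
    - [[0,0,0],[0,0,0],6]

```text
clock: 6.12
position: [0.4314, -0.083, 0.0333]
ee_rot: [-0.003, -0.022, 1.0, 0.001]
contact_force: [-0.5, -0.1, -0.4]
width: 0.0601
gripper_force: 0.0
```

Emit:
drive_tool:
  rows:
    - [[0,0,0],[0.8,0,0],6]
    - [[0,0,0],[0.8,0,0],6]
    - [[0,0,0],[0.8,0,0],6]
    - [[0,0,0],[0.8,0,0],6]
    - [[0,0,-0.01],[0.8,0,0],6]
    - [[0,0,-0.01],[0.8,0,0],6]
    - [[0,0,-0.01],[0.8,0,0],6]
    - [[0,0,-0.01],[0.8,0,0],6]

```text
clock: 7.12
position: [0.4915, -0.0813, 0.0356]
ee_rot: [-0.005, -0.003, 1.0, 0.001]
contact_force: [-8.3, 0.9, 7.7]
width: 0.06
gripper_force: 4.4
```

There's an unexpected upward force of 7.7 N, so I'll look before going on.

```bash
python3 - <<'E'
from h import *
im,c=grab('scene','s5.png'); a=cv2.resize(im[150:290,190:350,::-1],(640,560))
im,c=grab('top','t5.png')
cv2.imwrite('pics/s5c.png',a)
s=manip.get_state();print(s['position'],s['contact_force'],s['moment'])
hsv=cv2.cvtColor(im,cv2.COLOR_RGB2HSV); d=(hsv[:,:,2]<140).astype(np.uint8);print([(v,np.nonzero(d[v,340:410])[0][[0,-1]]+340) for v in range(190,262,6) if d[v,340:410].any()])
E
```

```text
[ 0.49464929 -0.08188808  0.03566832] [-4.30365748  0.56949802  0.89320247] [0.20454471 0.68114589 0.03570637]
[(202, array([368, 371])), (208, array([360, 391])), (214, array([353, 403])), (220, array([353, 371])), (226, array([353, 356])), (232, array([352, 355])), (238, array([353, 367])), (244, array([347, 375])), (250, array([346, 387])), (256, array([356, 409]))]
```

View pics/s5c.png

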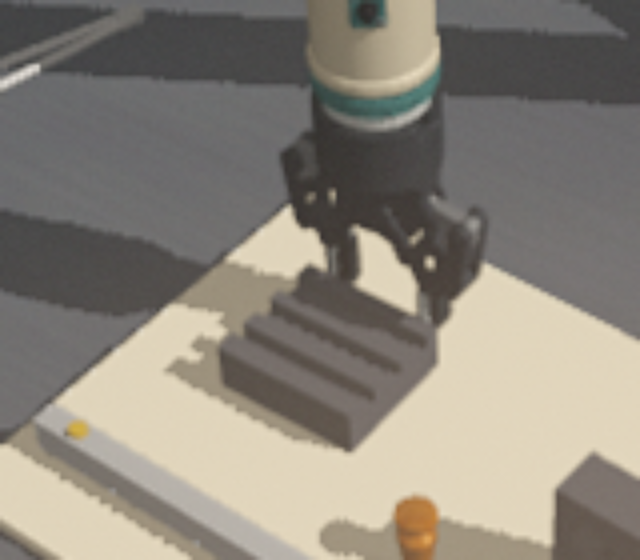

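The block is flat and sliding with both fingers on its head end, and the force has settled. Rail and stopper are clear, so I'll continue.

Emit:
drive_tool:
  rows:
    - [[0,0,-0.01],[0.8,0,0],6]
    - [[0,0,-0.01],[0.8,0,0],6]
    - [[0,0,-0.01],[0.8,0,0],6]
    - [[0,0,0],[0.8,0,0],6]
    - [[0,0,0],[0.8,-0.1,0],6]
    - [[0,0,0],[0.8,0,0],6]
    - [[0,0,0],[0.8,-0.1,0],6]
    - [[0,0,0],[0.8,0,0],6]

```text
clock: 8.22
position: [0.5607, -0.0848, 0.0357]
ee_rot: [0.0, 0.012, 1.0, -0.0]
contact_force: [-3.5, 0.7, -3.3]
width: 0.0601
gripper_force: 1.4
```

Emit:
drive_tool:
  rows:
    - [[0,0,0],[0.5,0,0],6]
    - [[0,0,0],[0.4,0,0],6]
    - [[0,0,0],[0.3,0,0],6]
    - [[0,0,0],[0,0,0],6]

```text
clock: 8.72
position: [0.5728, -0.0847, 0.036]
ee_rot: [0.001, 0.012, 1.0, -0.0]
contact_force: [-1.4, -0.2, -2.0]
width: 0.06
gripper_force: 0.9
```

Now creep forward until the force against the rail rises.

Emit:
drive_tool:
  rows:
    - [[0,0,0],[0.3,0,0],6]
    - [[0,0,0],[0.3,0,0],6]
    - [[0,0,0],[0,0,0],6]

```text
clock: 9.1
position: [0.5783, -0.0846, 0.036]
ee_rot: [0.0, 0.012, 1.0, 0.0]
contact_force: [-3.8, -0.4, -0.5]
width: 0.0603
gripper_force: 1.6
```

Emit:
drive_tool:
  rows:
    - [[0,0,0],[0.2,0,0],6]
    - [[0,0,0],[0.1,0,0],6]
    - [[0,0,0],[0,0,0],6]

```text
clock: 9.48
position: [0.5784, -0.0846, 0.036]
ee_rot: [-0.003, 0.012, 1.0, 0.0]
contact_force: [-8.7, -0.6, 4.4]
width: 0.0601
gripper_force: 4.5
```

The tool has stopped at x=0.578 while the force rises, so the block is at the rail. One more firm nudge to square it, then back off and check.

Emit:
drive_tool:
  rows:
    - [[0,0,0],[0.3,0,0],6]
    - [[0,0,0],[0,0,0],6]
    - [[0,0,0],[0,0,0],6]

```text
clock: 9.85
position: [0.5784, -0.0845, 0.036]
ee_rot: [-0.006, 0.012, 1.0, 0.0]
contact_force: [-14.1, -2.2, 8.5]
width: 0.0602
gripper_force: 7.3
```

Emit:
drive_tool:
  rows:
    - [[0,0,0],[-1,0,0],6]
    - [[0,0,0],[-3,0,0],6]
    - [[0,0,0],[-4,0,3],6]
    - [[0,0,0],[-4,4,5],6]
    - [[0,0,0],[-5,4,5],6]
    - [[0,0,0],[-5,4,4],6]
    - [[0,0,0],[-3,2,0],6]
    - [[0,0,0],[0,0,0],6]

```text
clock: 10.85
position: [0.3606, 0.0335, 0.1799]
ee_rot: [0.002, 0.011, 1.0, 0.0]
contact_force: [0.1, -0.6, 0.0]
width: 0.0599
gripper_force: 0.0
```

```bash
python3 - <<'E'
from h import *
im,c=grab('top','t6.png'); cv2.imwrite('pics/t6c.png',cv2.resize(im[150:230,230:420,::-1],None,fx=4.2,fy=4.2,interpolation=cv2.INTER_CUBIC))
s=manip.get_state();print(s['position'],s['contact_force'])
E
```

```text
[0.36229034 0.03274019 0.17983204] [ 0.34378336 -0.27464056 -0.05415952]
```

View pics/t6c.png

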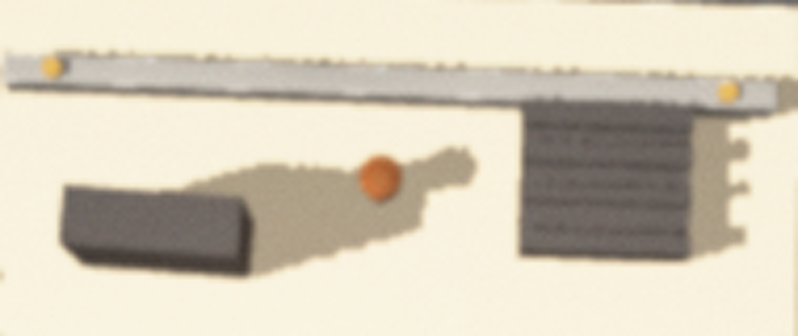

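The block lies grooves up, with its foot edge (525-690, 105) touching the rail. Its head edge runs from (520,255) to (688,259), parallel to the rail. The socket block and stopper haven't moved, so I'll hand in.

```bash
python3 -c "
from rig import job; print(job.sign_off())"
```

```text
the job is handed in; nothing more can be done
None
```

The grooved block was tipped onto its back and pushed flush and square against the stop rail; the last picture shows the socket block and stopper unmoved, and the job is handed in (no verdict was returned).

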